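Close the header tank and level the cooling stand

TASK

Get the pump stand ready for filling: press the tank's cocked lid down until it is seated flat all round, then set the spirit level on the clear half of the deck, lengthwise from the tank end to the levelling foot. Turn the foot's knob until the bubble sits between its two lines, then press the level firmly down onto the deck with the fingers and finish while still pressing it, the bubble still centred. Do not push the other things on the table about.

Things in the scene. Friction and masses are not known exactly. Their poses are not given: they have to be found in the camera images.
- stand: Cooling stand: aluminium deck plate 200 (x) by 300 mm (y), top about 56 mm above the table. Origin on the table under the plate's centre; yaw within 0.3 rad of the table's axes. At its -y end two fixed feet (y -120 mm), the header tank (x 30, y -99) and a pump (62 mm across at x -62, y -104, 54 mm tall); beyond its +y end the screw foot (x 0, y 190). Clear for y -48 to 150. It does not slide.
- deck: The deck plate with all it carries. Origin at the middle of the plate's underside, axes as the stand's but tilting with the plate about the line of the fixed feet. At the start the levelling-foot end is too low by 6 to 12 mrad.
- deck_mid (a point): Point on the deck's top in the middle of its clear part (45 mm towards the levelling foot from the plate's centre); axes of the deck: y along the deck towards the levelling foot, z out of the deck.
- knob_top (a point): Top centre of the levelling foot's round fluted knob, 41 mm across, 24 mm tall, about 14 mm free below it over a nut and 28 mm over the lug; does not turn with it. Grip 12 mm below. Clockwise from above raises this end: 4.1 mrad a radian, the bubble moves 3.3 mm a radian towards the foot. Takes 0.12 N m, stays where left; 1.5 to 2.9 rad clockwise are needed, in one or more grasps.
- lid (a joint): How far the tank's lid is cocked, rad: 0 is seated flat, 0.08 to 0.14 at the start. Grey disc 100 mm across, 10 mm thick, on a round white tank 90 mm across; one side is caught on the rim, the opposite side stands 8 to 14 mm proud. Pressing down on the proud side (about 5 N) closes it; it stays where left. Seated, its top is about 150 mm above the table.
- lid_high (a point): Point on top of the lid towards its proud side, 30 mm from its centre; its x axis points to the side that is caught.
- level: Spirit level, an aluminium bar 150 long (x), 24 wide (y), 40 mm tall with rubber ends, 0.25 kg. Origin in the middle of its underside, z up. The vial is in the middle 60 mm of the top; the top is plain 30 to 75 mm either side of the middle. A round black disc with an upright vial marks the +x end. Starts on its underside on the table.
- bubble (a joint): Offset of the bubble from the middle of the vial, m, growing towards the level's +x end. It runs to the higher end, 0.8 mm a mrad of tilt along the level (12 mm at most), and settles within a second. The bubble is 14 mm long; the two black lines stand 9 mm either side of the middle.
- drive: 3.5-inch hard disk, 147 x 101 x 26 mm; origin at the centre of its underside (bystander)
- fan: square case fan lying flat, 120 x 120 x 25 mm; origin at the centre of its underside (bystander)
- water: large clear water bottle, 88 mm across, 303 mm tall; origin at the centre of its underside (bystander)
- coolant: open white coolant bottle, 74 mm across, 160 mm tall; origin at the centre of its underside (bystander)
- squeeze: brown squeeze bottle with a white spout, 62 mm across, 210 mm tall; origin at the centre of its underside (bystander)
- cap: screw cap, 40 mm across, 18 mm tall; origin at the centre of its underside (bystander)
- driver: screwdriver lying down, 170 mm long (bystander)
Not all that is in view belongs to the job. Of the things shaped like the level, the aluminium one is meant.

How it is judged:
On the way, in this order (a step that is already met when the one before it is completed fails the run):
1. the lid is pressed down flat on the tank (value of joint lid below 0.015 rad), for 0.2 s.
2. the spirit level lies flat on the deck, lengthwise from tank end to levelling foot (angle between the z axis of level and the z axis of deck_mid, either way round below 0.02 rad and angle between the x axis of level and the y axis of deck_mid, either way round below 0.26 rad and z of level in the frame of deck_mid between -0.004 and 0.004 m and x of level in the frame of deck_mid between -0.085 and 0.085 m and y of level in the frame of deck_mid between -0.055 and 0.055 m and contact force between level and deck above 1 N), for 0.3 s.
3. the foot is turned until the bubble is between its lines (all of step 2 and value of joint bubble between -0.002 and 0.002 m and angle between deck_mid's own z axis and vertical below 0.004 rad), for 0.3 s.
At the end, for the whole second after the job is handed in: Lid seated (0.02 rad). Level flat on the clear deck (middle within 85 mm across, 55 mm along), within 15 degrees of its length; bubble within 2 mm of the middle, deck within 4 mrad of level; fingers push on the level (over 2.5 N), which bears on the deck with over 5 N, its weight included (all of step 3 and value of joint lid below 0.02 rad and contact force between level and deck above 5 N and contact force between the fingers and level above 2.5 N and linear speed of level below 0.01 m/s); the arm keeps its last pose, push and grip.
It fails at once if another thing on the table is pushed away or knocked over (distance of any of drive, fan, water, coolant, squeeze, cap, driver from where it was at the start of the episode above 0.04 m or angle between any of water, coolant, squeeze's own z axis and vertical above 0.4 rad).
It also fails if it takes over 67 s, if anything falls off the work surface, if the arm or the gripper's body presses on something with over 40 N, if the wrist force passes 120 N, or if a joint passes its speed limit or range.

ROBOT

A 6-joint arm with a two-finger parallel gripper is mounted at the origin on the work surface. World frame = base frame: x ahead of the robot, y to its left, z up, the work surface at z = 0. Lengths are in m, angles in rad, forces in N, time in s.
With the tool pointing down it reaches from about 0.35 to 0.775 m from the base axis. Payload 7.3 kg.
Tool frame: the origin (TCP) lies at the very end of the fingers, on their centre line; the grasp point (between the pads) lies 19 mm behind it; z points along the fingers, x is the direction in which the jaws open and shut, and the axes are right-handed (so a half turn about z gives the same grasp; the last joint's range is limited). The gripper opens to 92 mm and grips with 3 to 60 N. Pads are 19 mm wide; open, the fingers measure 130 mm over their backs; the gripper's body (75 mm by 190 mm) begins 47 mm behind the grasp point.
Start: joints at [1.026, 0.342, 1.524, -0, 1.275, -0.146], TCP at [0.204, 0.484, 0.227] pointing down, gripper open.
Joint ranges: [-2.53, 2.53], [-0.77, 2.02], [0.04, 2.7], [-1, 4.14], [0.28, 2.66], [-3.11, 3.11]. Speed limits (rad/s): [2.57, 2.57, 3.14, 3.14, 3.14, 3.14].

INTERFACE

Orientations are given as [roll, pitch, yaw] about the fixed x, y, z axes, in that order (R = Rz(yaw) Ry(pitch) Rx(roll)).
In Python, from cell import robot, read_camera, nets gives the robot as it stands. The module is installed in compiled form; this text tells all that it offers.
- The arm moves only by the tool carry_out, never from a script. Its arguments are lists of equal length, an entry for each row: "translation": the shift along the tool's x, y, z in m, a list of three; "turn": the turn, a rotation vector about the tool's x, y, z in rad, a list of three; "gripper": the gripper's target within -1 to 1 (shut at 1, half-way at 0, fully open at -1). A call has 1 to 10 rows; each row shifts and turns the commanded pose from where the row before left it, along the tool's axes as they then stand; what a row does not reach is not made up. A row lasts 1/10 s, in which the tool goes at most 50 mm and 8.59 degrees, less where a joint would pass 70% of its speed; a pose out of reach is approached as far as the arm can. A call with a gripper value outside its range is refused whole. The fingers move at their own pace and stop on an object; "squeeze" is the grip in N (left out, the last holds). Time passes only in rows, so rows that do not move let the fingers close. It gives the time, the measured TCP pose, the force and the opening at its end, in the units of the state.
- robot.observe(): the state, without advancing time (a new reading comes with each control period).
- read_camera(name): name is "side" or "top"; returns a dict with "img" (384x512x3 uint8, red, green, blue), "fx", "fy", "cx", "cy" (pixels), "world_from_camera" (4x4, takes a point from camera to world coordinates). Camera axes: x right, y down, z forward; pixel columns grow to the right and rows downward; lengths in m; the calibration is good to about 2 mm. A picture is of the moment at which its call begins. There is no depth.
- robot.hand_in(): hands the job in, once; it reports no verdict.
Trained networks look in a picture, given as the dict that the camera call returned (one of the last four; its "shot" number tells which), for a name from the list of things; names that differ only in an ending like _2 or _b are one class to them, and where a whole thing is asked for, a point or a joint stands for the part that bears it (a point fixed in the world has none). Each returns a list of dicts, best first, with "score" (0 to 1); they miss things now and then, are a little off and sometimes report something else, mostly with a low value. They report only what shows in the picture. A call takes as long as a camera call. They do not tell look-alikes from the thing itself.
- nets.regions_of(picture, name): "region" (384x512 bool, what is visible of it) and "pixel" ([column, row] in pixels, amid what is visible of it).
- nets.tip_of(picture, name): "pixel" ([column, row] in pixels: a listed point, or the origin of a listed thing).
The state is a dict: "time": time; "qpos": joint angles; "qvel": joint speeds; "joint_efforts": joint torques, N m; "tool_pos": TCP position; "tool_rot": TCP orientation; "contact_force": force on the tool from outside, world axes, zero at the start; "torque": the same for the moment, N m; "opening": finger opening in m.
Only numpy, scipy, OpenCV 4.12 (cv2) and the standard library are available. Lean on these libraries where they do the work, as an engineer would, in place of code of your own. Each camera call takes 0.05 s, during which the arm holds its last target. There are 200 camera calls.

## Working session

There is one attempt and no reset: what is moved stays moved. The work goes in short steps, Python scripts to look and compute and a tool call to move; the robot and the scene stay as the last step left them, time stands still between calls to the robot, and variables do not carry over. Pictures are saved under pics/ and viewed, about 8 in all and at most 12, crops included, and the job is handed in when it is done.

Besides the shell and the picture viewer there is one more tool, called in YAML: its name, and indented under it one key for each argument. carry_out: Moves the arm, as the interface text tells. Its arguments: {"type":"object","properties":{"translation":{"type":"array","items":{"type":"array","items":{"type":"number"}}},"turn":{"type":"array","items":{"type":"array","items":{"type":"number"}}},"gripper":{"type":"array","items":{"type":"number"}},"squeeze":{"type":"number"}},"required":["translation","turn","gripper"]}

```bash
mkdir -p pics; cat > h.py <<'E'
import numpy as np, cv2
from cell import robot, read_camera, nets
def ray(p,px):
    T=np.array(p["world_from_camera"]); d=T[:3,:3]@np.array([(px[0]-p["cx"])/p["fx"],(px[1]-p["cy"])/p["fy"],1]); return T[:3,3],d
def at(p,px,z):
    o,d=ray(p,px); return o+d*(z-o[2])/d[2]
def proj(p,X):
    T=np.array(p["world_from_camera"]); c=T[:3,:3].T@(np.array(X)-T[:3,3]); return np.array([p["fx"]*c[0]/c[2]+p["cx"],p["fy"]*c[1]/c[2]+p["cy"]])
def save(p,n): cv2.imwrite("pics/%s.png"%n,p["img"][:,:,::-1])
E
python3 - <<'E'
from h import *
S=read_camera("side");T=read_camera("top")
im=np.hstack([S["img"],T["img"]]); cv2.imwrite("pics/a.png",cv2.resize(T["img"],(800,600),interpolation=cv2.INTER_CUBIC)[:,:,::-1]);cv2.imwrite("pics/b.png",cv2.resize(S["img"],(800,600),interpolation=cv2.INTER_CUBIC)[:,:,::-1])
for n,p in(("S",S),("T",T)):
    print(n,np.round(p["world_from_camera"],3).tolist(),p["fx"])
    for k,z in(("stand",0),("deck_mid",.056),("knob_top",.06),("lid_high",.155),("lid",.15),("level",0),("drive",0),("fan",0),("water",0),("coolant",0),("squeeze",0),("cap",0),("driver",0)):
        for r in nets.tip_of(p,k)[:3]: print(k,np.round(r["pixel"]),round(r["score"],2),np.round(at(p,r["pixel"],z),3))
        if k in("level",):
            for r in nets.regions_of(p,k): print(" reg",r["pixel"],r["score"],r["region"].sum())
print(robot.observe())
E
```

```text
S [[0.993, -0.082, 0.081, 0.491], [-0.114, -0.765, 0.634, -0.905], [0.01, -0.639, -0.769, 1.205], [0.0, 0.0, 0.0, 1.0]] 483.5382701116311
stand [246. 201.] 0.97 [0.584 0.04  0.   ]
deck_mid [248. 177.] 0.68 [0.594 0.091 0.056]
knob_top [252. 134.] 0.59 [0.627 0.278 0.06 ]
lid_high [246. 201.] 0.6 [ 0.57  -0.083  0.155]Traceback (most recent call last):
  File "<stdin>", line 7, in <module>
ValueError: it knows: cap, coolant, deck, deck_mid, drive, driver, fan, knob_top, level, lid_high, squeeze, stand, water
```

View pics/a.png

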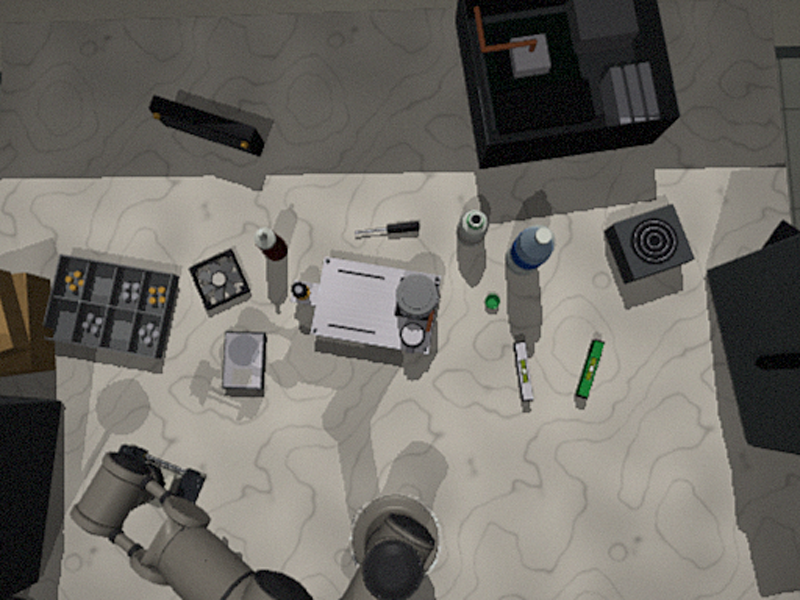

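View pics/b.png

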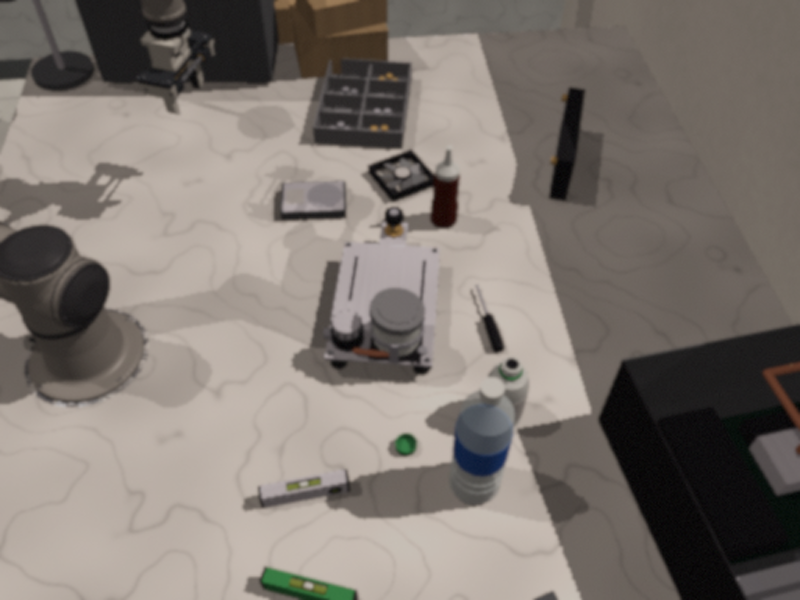

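The top view (800 px scale) shows the stand at about (375,310), with the tank at (417,295), the pump at (413,335) and the knob at (300,290). There are two level-shaped things: a silver-grey one at (523,371) and a green one at (590,370). The silver one fits "aluminium"; I'll confirm that with a crop.

```bash
python3 - <<'E'
from h import *
S=read_camera("side");T=read_camera("top")
for n,p in(("S",S),("T",T)):
    print(n,np.round(p["world_from_camera"],3).tolist(),p["fx"])
    for k,z in(("stand",0),("deck",.05),("deck_mid",.056),("knob_top",.06),("lid_high",.155),("level",0),("drive",0),("fan",0),("water",0),("coolant",0),("squeeze",0),("cap",0),("driver",0)):
        for r in nets.tip_of(p,k)[:3]: print(k,np.round(r["pixel"],1),round(r["score"],2),np.round(at(p,r["pixel"],z),3))
        if k in("level","lid_high","knob_top"):
            for r in nets.regions_of(p,k):
                m=r["region"].astype(np.uint8); print(" reg",r["pixel"],r["score"],m.sum(),cv2.minAreaRect(cv2.findNonZero(m)) if m.any() else 0)
s=robot.observe();print({k:np.round(s[k],3).tolist() for k in("time","tool_pos","tool_rot","contact_force","opening")})
a=T["img"][200:270,310:400];b=T["img"][150:240,180:300];c=S["img"][120:240,190:300]
f=lambda i:cv2.resize(i,(390,int(390*i.shape[0]/i.shape[1])),interpolation=cv2.INTER_CUBIC)
A,B,C=f(a),f(b),f(c); o=np.zeros((600,790,3),np.uint8);o[:A.shape[0],:390]=A;o[305:305+B.shape[0],:390]=B[:295];o[:C.shape[0],395:785]=C
cv2.imwrite("pics/c.png",o[:,:,::-1])
E
```

```text
S [[0.993, -0.082, 0.081, 0.491], [-0.114, -0.765, 0.634, -0.905], [0.01, -0.639, -0.769, 1.205], [0.0, 0.0, 0.0, 1.0]] 483.5382701116311
stand [248.3 201.6] 0.85 [0.589 0.037 0.   ]
stand [311.  202.6] 0.21 [0.786 0.011 0.   ]
deck [243.4 193.2] 0.94 [0.574 0.032 0.05 ]
deck [283.4 141.5] 0.2 [0.73  0.242 0.05 ]
deck_mid [249.6 178.2] 0.74 [0.599 0.085 0.056]
deck_mid [302.6 310.7] 0.28 [ 0.686 -0.374  0.056]
deck_mid [243.9 201.8] 0.21 [ 0.572 -0.007  0.056]
knob_top [253.1 135. ] 0.82 [0.631 0.273 0.06 ]
 reg [248.8, 193.5] 0.93 5441 ((244.0836639404297, 184.6614990234375), (70.61222076416016, 106.10547637939453), 3.5763344764709473)
lid_high [243.6 198.2] 0.83 [ 0.565 -0.071  0.155]
 reg [255.3, 199.7] 0.63 874 ((253.75001525878906, 198.75), (31.819805145263672, 32.52690887451172), 45.0)
level [197.4 314.7] 0.79 [ 0.415 -0.329  0.   ]
level [199.4 382.7] 0.56 [ 0.413 -0.506  0.   ]
 reg [190.6, 377.0] 0.56 800 ((197.24188232421875, 377.0126037597656), (64.50596618652344, 15.675235748291016), 14.300277709960938)
 reg [194.6, 310.5] 0.55 894 ((194.3492889404297, 312.39617919921875)
[... 1726 characters left out ...]
600219726562, 193.27200317382812), (93.64653778076172, 52.0556640625), 10.304845809936523)
drive [154.1 227.7] 0.77 [0.466 0.39  0.   ]
fan [139.8 181.7] 0.95 [0.655 0.45  0.   ]
water [331.5 166.7] 0.94 [ 0.696 -0.334  0.   ]
coolant [298.5 149.1] 0.7 [ 0.773 -0.203  0.   ]
coolant [333.5 164.4] 0.6 [ 0.705 -0.343  0.   ]
squeeze [175.  161.3] 0.87 [0.736 0.305 0.   ]
squeeze [238.8 193.3] 0.35 [0.597 0.045 0.   ]
driver [247.4 151.5] 0.47 [0.769 0.007 0.   ]
driver [189.1 186.3] 0.28 [0.631 0.248 0.   ]
driver [229.8 196.3] 0.15 [0.585 0.082 0.   ]
{'time': 2.0, 'tool_pos': [0.204, 0.484, 0.227], 'tool_rot': [3.142, -0.0, 1.172], 'contact_force': [-0.185, -0.558, -0.111], 'opening': 0.092}
```

View pics/c.png

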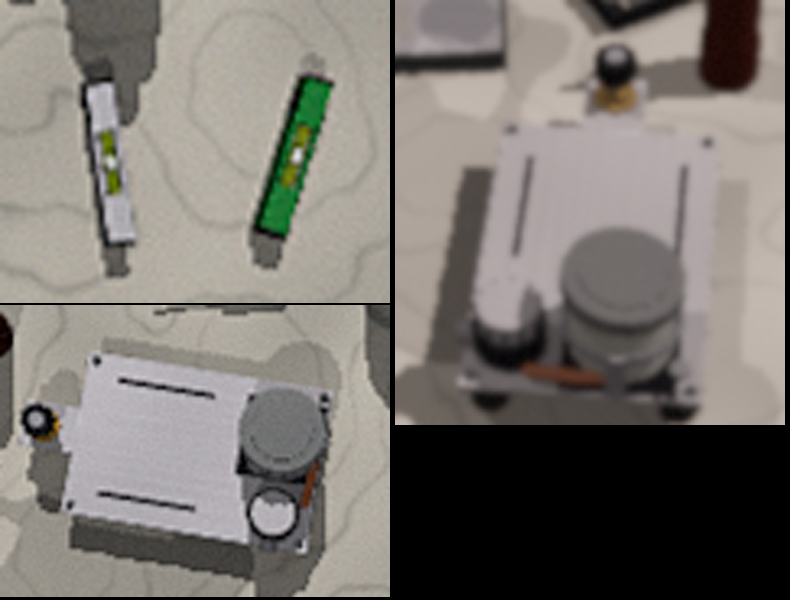

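The crop confirms the silver level (left, top-view px ~(335,237)) is the aluminium one, and the green one at (377,235) is the decoy. Next I fit the geometry.

```bash
cat >> h.py <<'E'
def tri(pa,a,pb,b):
    A=[];B=[]
    for p,x in((pa,a),(pb,b)):
        o,d=ray(p,x); d=d/np.linalg.norm(d); M=np.eye(3)-np.outer(d,d); A.append(M);B.append(M@o)
    A=np.vstack(A);B=np.hstack(B); X=np.linalg.lstsq(A,B,rcond=None)[0]; return X,np.linalg.norm(A@X-B)
E
python3 - <<'E'
from h import *
S=read_camera("side");T=read_camera("top")
for k in("knob_top","lid_high","deck_mid","deck"):
    a=nets.tip_of(S,k);b=nets.tip_of(T,k)
    if a and b: X,e=tri(S,a[0]["pixel"],T,b[0]["pixel"]);print(k,np.round(X,3),round(e,4))
c=[at(T,(180+x/3.25,150+(y-305)/3.25),.056) for x,y in((92,354),(63,512),(333,395),(305,552))]
print("corners",np.round(c,3).tolist(),np.round(np.mean(c,0),3))
y=(c[0]+c[1]-c[2]-c[3])[:2];print("yaw",np.arctan2(-y[0],y[1]),np.linalg.norm(y)/2,np.linalg.norm(c[0]-c[1]))
# lid centre
for p in(S,T):
    r=nets.regions_of(p,"lid_high")
    for q in r[:2]:
        pts=cv2.findNonZero(q["region"].astype(np.uint8)); print("lidreg",q["score"],cv2.boundingRect(pts),np.round(at(p,pts.reshape(-1,2).mean(0),.152),3))
r=[q for q in nets.regions_of(T,"level") if abs(q["pixel"][0]-332)<12]
if r:
    m=cv2.minAreaRect(cv2.findNonZero(r[0]["region"].astype(np.uint8)));bp=cv2.boxPoints(m);print(m)
e=[at(T,(310+x/4.333,200+yy/4.333),.04) for x,yy in((100,80),(121,241))]
d=e[0]-e[1];print("level",np.round(e,3).tolist(),np.round((e[0]+e[1])/2,3),"len",np.linalg.norm(d),"ang",np.arctan2(d[1],d[0]))
# vial in side & top
for n,p,box in(("T",T,(325,220,345,256)),("S",S,(160,295,232,330))):
    x0,y0,x1,y1=box;im=p["img"][y0:y1,x0:x1].astype(int);yel=(im[:,:,1]-im[:,:,2])>40
    v,u=np.nonzero(yel);print(n,"yellow",len(u),u.mean()+x0,v.mean()+y0,np.round(at(p,(u.mean()+x0,v.mean()+y0),.04),3))
print(robot.observe()["time"])
E
```

```text
knob_top [0.616 0.228 0.107] 0.0051
lid_high [ 0.566 -0.077  0.16 ] 0.0054
deck_mid [0.583 0.064 0.078] 0.0012
deck [0.585 0.037 0.05 ] 0.0105
corners [[0.706, 0.162, 0.056], [0.514, 0.199, 0.056], [0.648, -0.131, 0.056], [0.459, -0.091, 0.056]] [0.581 0.035 0.056]
yaw -0.19226110972104932 0.29661210923848447 0.19594739035219583
lidreg 0.85 (236, 184, 36, 31) [ 0.593 -0.075  0.152]
lidreg 0.51 (207, 132, 75, 108) [ 0.575 -0.049  0.152]
lidreg 0.77 (253, 175, 27, 27) [ 0.596 -0.062  0.152]
((334.06170654296875, 236.91677856445312), (38.615570068359375, 7.620530128479004), 81.57302856445312)
level [[0.483, -0.325, 0.04], [0.339, -0.337, 0.04]] [ 0.411 -0.331  0.04 ] len 0.1450996938117586 ang 0.08461643129980916
T yellow 27 335.18518518518516 237.55555555555554 [ 0.409 -0.329  0.04 ]
S yellow 34 193.52941176470588 309.6470588235294 [ 0.408 -0.333  0.04 ]
2.65
```

carry_out:
  translation:
    - [-0.0271, 0.0389, 0]
    - [-0.0271, 0.0389, 0]
    - [-0.0271, 0.0389, 0]
    - [-0.0271, 0.0389, 0]
    - [-0.0271, 0.0389, 0]
    - [-0.0271, 0.0389, 0]
    - [-0.0271, 0.0389, 0]
    - [-0.0271, 0.0389, 0]
    - [-0.0271, 0.0389, 0]
    - [-0.0271, 0.0389, 0]
  turn:
    - [0, 0, 0]
    - [0, 0, 0]
    - [0, 0, 0]
    - [0, 0, 0]
    - [0, 0, 0]
    - [0, 0, 0]
    - [0, 0, 0]
    - [0, 0, 0]
    - [0, 0, 0]
    - [0, 0, 0]
  gripper: [1, 1, 1, 1, 1, 1, 1, 1, 1, 1]
  squeeze: 10

```text
time: 3.65
tool_pos: [0.4579, 0.0812, 0.227]
tool_rot: [3.141, -0.001, 1.172]
contact_force: [1.2, 0.8, 0.1]
opening: 0.0162
```

carry_out:
  translation:
    - [-0.0271, 0.0389, 0]
    - [-0.0271, 0.0389, 0]
    - [-0.0271, 0.0389, 0]
    - [-0.0271, 0.0389, 0]
    - [0, 0, 0.01]
    - [0, 0, 0.01]
    - [0, 0, 0.01]
    - [0, 0, 0.01]
    - [0, 0, 0.01]
    - [0, 0, 0]
  turn:
    - [0, 0, 0]
    - [0, 0, 0]
    - [0, 0, 0]
    - [0, 0, 0]
    - [0, 0, 0.14]
    - [0, 0, 0.14]
    - [0, 0, 0.14]
    - [0, 0, 0.14]
    - [0, 0, 0.14]
    - [0, 0, 0.14]
  gripper: [1, 1, 1, 1, 1, 1, 1, 1, 1, 1]

```text
time: 4.65
tool_pos: [0.5576, -0.0771, 0.1752]
tool_rot: [-3.14, 0.002, 0.326]
contact_force: [-0.4, 0.2, 0.1]
opening: 0.0004
```

carry_out:
  translation:
    - [0, 0, 0.004]
    - [0, 0, 0.004]
    - [0, 0, 0.004]
    - [0, 0, 0.003]
    - [0, 0, 0.003]
    - [0, 0, 0.003]
    - [0, 0, 0.002]
    - [0, 0, 0.002]
    - [0, 0, 0]
    - [0, 0, 0]
  turn:
    - [0, 0, 0]
    - [0, 0, 0]
    - [0, 0, 0]
    - [0, 0, 0]
    - [0, 0, 0]
    - [0, 0, 0]
    - [0, 0, 0]
    - [0, 0, 0]
    - [0, 0, 0]
    - [0, 0, 0]
  gripper: [1, 1, 1, 1, 1, 1, 1, 1, 1, 1]

```text
time: 5.65
tool_pos: [0.5586, -0.0773, 0.1517]
tool_rot: [3.141, -0.001, 0.332]
contact_force: [-0.9, 0.2, 1.1]
opening: 0.0007
```

carry_out:
  translation:
    - [0, 0, 0.001]
    - [0, 0, 0.001]
    - [0, 0, 0.001]
    - [0, 0, 0.001]
    - [0, 0, 0]
  turn:
    - [0, 0, 0]
    - [0, 0, 0]
    - [0, 0, 0]
    - [0, 0, 0]
    - [0, 0, 0]
  gripper: [1, 1, 1, 1, 1]

```text
time: 6.15
tool_pos: [0.5586, -0.0774, 0.1496]
tool_rot: [3.141, -0.001, 0.332]
contact_force: [-5.8, 0.8, 15.5]
opening: 0.0005
```

carry_out:
  translation:
    - [0, 0, 0.001]
    - [0, 0, 0.001]
    - [0, 0, 0]
    - [0, 0, 0]
  turn:
    - [0, 0, 0]
    - [0, 0, 0]
    - [0, 0, 0]
    - [0, 0, 0]
  gripper: [1, 1, 1, 1]

```text
time: 6.55
tool_pos: [0.5587, -0.0774, 0.1491]
tool_rot: [3.14, -0.002, 0.332]
contact_force: [-10.2, 1.2, 26.0]
opening: 0.0
```

carry_out:
  translation:
    - [0, 0, -0.01]
    - [0, 0, -0.03]
    - [0, 0, -0.045]
  turn:
    - [0, 0, 0]
    - [0, 0, 0.1]
    - [0, 0, 0.14]
  gripper: [1, 1, 1]

```text
time: 6.85
tool_pos: [0.5572, -0.0769, 0.2291]
tool_rot: [-3.139, 0.005, 0.087]
contact_force: [1.3, 0.4, -0.0]
opening: 0.0008
```

carry_out:
  translation:
    - [-0.0284, 0.0397, 0]
    - [-0.0284, 0.0397, 0]
    - [-0.0284, 0.0397, 0]
    - [-0.0284, 0.0397, 0]
    - [-0.0284, 0.0397, 0]
    - [-0.0284, 0.0397, 0]
    - [0, 0, 0.01]
    - [0, 0, 0.01]
    - [0, 0, 0.01]
    - [0, 0, 0.01]
  turn:
    - [0, 0, 0]
    - [0, 0, 0]
    - [0, 0, 0]
    - [0, 0, 0]
    - [0, 0, 0]
    - [0, 0, 0]
    - [0, 0, 0.1435]
    - [0, 0, 0.1435]
    - [0, 0, 0.1435]
    - [0, 0, 0.1435]
  gripper: [0.1, 0.1, 0.1, 0.1, 0.1, 0.1, 0.1, 0.1, 0.1, 0.1]

```text
time: 7.85
tool_pos: [0.4106, -0.3304, 0.1899]
tool_rot: [-3.141, -0.0, -0.488]
contact_force: [-0.4, -0.8, 0.2]
opening: 0.041
```

carry_out:
  translation:
    - [0, 0, 0.01]
    - [0, 0, 0.015]
    - [0, 0, 0.015]
    - [0, 0, 0.015]
    - [0, 0, 0.015]
    - [0, 0, 0.015]
    - [0, 0, 0.015]
    - [0, 0, 0]
  turn:
    - [0, 0, 0.1435]
    - [0, 0, 0.1435]
    - [0, 0, 0.1435]
    - [0, 0, 0.1435]
    - [0, 0, 0.1435]
    - [0, 0, 0.1435]
    - [0, 0, 0.1435]
    - [0, 0, 0]
  gripper: [0.1, 0.1, 0.1, 0.1, 0.1, 0.1, 0.1, 0.1]

```text
time: 8.65
tool_pos: [0.4098, -0.3292, 0.0886]
tool_rot: [3.139, 0.003, -1.488]
contact_force: [-0.5, 0.3, -0.0]
opening: 0.0411
```

```bash
python3 - <<'E'
from h import *
S=read_camera("side");T=read_camera("top")
f=lambda i,w:cv2.resize(i,(w,int(w*i.shape[0]/i.shape[1])),interpolation=cv2.INTER_CUBIC)
A=f(S["img"][250:350,140:280],395);B=f(S["img"][120:230,195:305],395);o=np.zeros((600,800,3),np.uint8);o[:A.shape[0],:395]=A;o[:B.shape[0],400:795]=B
C=f(T["img"][195:275,290:400],395);o[300:300+C.shape[0],:395]=C[:300]
cv2.imwrite("pics/d.png",o[:,:,::-1]);print(np.round(robot.observe()["qpos"],2))
for p in(S,T):
  for r in nets.tip_of(p,"level")[:2]: print(r["score"],r["pixel"],at(p,r["pixel"],0))
E
```

```text
[-0.82  0.5   1.7   0.    0.95  0.66]
0.64 [196.7, 380.4] [ 0.40647891 -0.50002256  0.        ]
0.49 [377.4, 239.0] [ 0.39956905 -0.50309363  0.        ]
0.45 [335.4, 236.6] [ 0.41291474 -0.33710712  0.        ]
```

View pics/d.png

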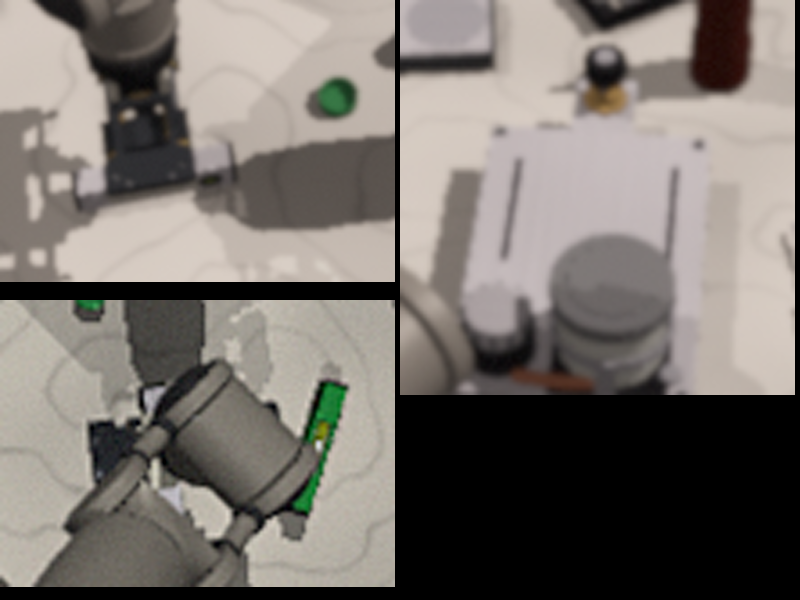

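The side view shows the gripper centred over the silver bar, with both bar ends visible. The lid (610,280) looks flat. Now the grasp.

carry_out:
  translation:
    - [0, 0, 0.02]
    - [0, 0, 0.02]
    - [0, 0, 0.01]
    - [0, 0, 0.01]
    - [0, 0, 0.015]
    - [0, 0, 0]
    - [0, 0, 0]
    - [0, 0, 0]
    - [0, 0, 0]
    - [0, 0, 0]
  turn:
    - [0, 0, 0]
    - [0, 0, 0]
    - [0, 0, 0]
    - [0, 0, 0]
    - [0, 0, 0]
    - [0, 0, 0]
    - [0, 0, 0]
    - [0, 0, 0]
    - [0, 0, 0]
    - [0, 0, 0]
  gripper: [0.1, 0.1, 0.1, 0.1, 0.1, 0.1, 1, 1, 1, 1]
  squeeze: 25

```text
time: 9.85
tool_pos: [0.4112, -0.3309, 0.0167]
tool_rot: [-3.14, -0.002, -1.486]
contact_force: [0.2, -2.4, 3.8]
opening: 0.0241
```

carry_out:
  translation:
    - [0, 0, -0.02]
    - [0, 0, -0.045]
    - [0, 0, -0.045]
    - [0, 0, -0.045]
    - [0, 0, -0.045]
  turn:
    - [0, 0, 0]
    - [0, 0, 0]
    - [0, 0, 0]
    - [0, 0, 0]
    - [0, 0, 0]
  gripper: [1, 1, 1, 1, 1]

```text
time: 10.35
tool_pos: [0.41, -0.3294, 0.2173]
tool_rot: [3.141, 0.001, -1.486]
contact_force: [0.4, -0.4, -3.2]
opening: 0.0238
```

carry_out:
  translation:
    - [-0.0395, -0.0198, 0]
    - [-0.0395, -0.0198, 0]
    - [-0.0395, -0.0198, 0]
    - [-0.0395, -0.0198, 0]
    - [-0.0395, -0.0198, 0]
    - [-0.0395, -0.0198, 0]
    - [-0.0395, -0.0198, 0]
    - [-0.0395, -0.0198, 0]
    - [-0.0395, -0.0198, 0]
    - [-0.0395, -0.0198, 0]
  turn:
    - [0, 0, 0]
    - [0, 0, 0]
    - [0, 0, 0]
    - [0, 0, 0]
    - [0, 0, 0]
    - [0, 0, 0]
    - [0, 0, 0]
    - [0, 0, 0]
    - [0, 0, 0]
    - [0, 0, 0]
  gripper: [1, 1, 1, 1, 1, 1, 1, 1, 1, 1]

```text
time: 11.35
tool_pos: [0.5744, 0.0821, 0.2153]
tool_rot: [3.14, 0.0, -1.486]
contact_force: [0.2, -1.0, -2.0]
opening: 0.0238
```

carry_out:
  translation:
    - [0, 0, 0]
    - [0, 0, 0]
    - [0, 0, 0]
    - [0, 0, 0.01]
    - [0, 0, 0.01]
    - [0, 0, 0.01]
    - [0, 0, 0.015]
    - [0, 0, 0.02]
    - [0, 0, 0.02]
    - [0, 0, 0.015]
  turn:
    - [0, 0, -0.1437]
    - [0, 0, -0.1437]
    - [0, 0, -0.1437]
    - [0, 0, -0.1437]
    - [0, 0, -0.1437]
    - [0, 0, -0.1437]
    - [0, 0, -0.1437]
    - [0, 0, -0.1437]
    - [0, 0, -0.1437]
    - [0, 0, 0]
  gripper: [1, 1, 1, 1, 1, 1, 1, 1, 1, 1]

```text
time: 12.35
tool_pos: [0.5734, 0.0802, 0.114]
tool_rot: [3.141, 0.003, -0.189]
contact_force: [0.2, -0.2, -3.0]
opening: 0.0241
```

```bash
python3 - <<'E'
from h import *
S=read_camera("side");T=read_camera("top")
f=lambda i,w:cv2.resize(i,(w,int(w*i.shape[0]/i.shape[1])),interpolation=cv2.INTER_CUBIC)
A=f(S["img"][110:240,180:310],395);B=f(T["img"][140:250,170:290],395);o=np.zeros((400,800,3),np.uint8);o[:A.shape[0],:395]=A;o[:B.shape[0],400:795]=B
cv2.imwrite("pics/e.png",o[:,:,::-1]);print(np.round(robot.observe()["qpos"],2),robot.observe()["contact_force"])
E
```

```text
[0.01 0.55 1.52 0.   1.08 0.2 ] [-0.05665161  0.18933819 -2.40951287]
```

View pics/e.png

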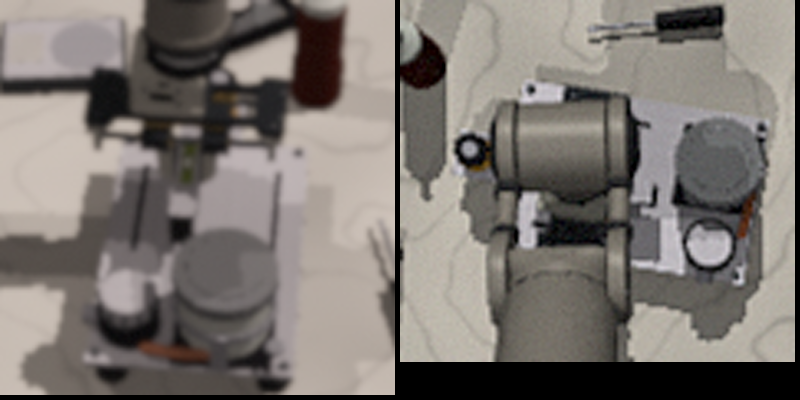

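The level is held aligned with the deck's length (vial at (185,170) in the left crop), with its near end clear of the tank. Now I lower it.

carry_out:
  translation:
    - [0, 0, 0.012]
    - [0, 0, 0.012]
    - [0, 0, 0.008]
    - [0, 0, 0.005]
    - [0, 0, 0.002]
    - [0, 0, 0.001]
    - [0, 0, 0.001]
    - [0, 0, 0]
  turn:
    - [0, 0, 0]
    - [0, 0, 0]
    - [0, 0, 0]
    - [0, 0, 0]
    - [0, 0, 0]
    - [0, 0, 0]
    - [0, 0, 0]
    - [0, 0, 0]
  gripper: [1, 1, 1, 1, 1, 1, 1, 1]

```text
time: 13.25
tool_pos: [0.5748, 0.0801, 0.0749]
tool_rot: [-3.141, -0.0, -0.193]
contact_force: [-0.2, 0.7, -2.2]
opening: 0.0238
```

carry_out:
  translation:
    - [0, 0, 0.001]
    - [0, 0, 0.001]
    - [0, 0, 0.001]
    - [0, 0, 0]
  turn:
    - [0, 0, 0]
    - [0, 0, 0]
    - [0, 0, 0]
    - [0, 0, 0]
  gripper: [1, 1, 1, 1]

```text
time: 13.65
tool_pos: [0.5747, 0.0802, 0.0717]
tool_rot: [-3.142, -0.0, -0.193]
contact_force: [0.2, 0.1, -1.3]
opening: 0.0239
```

carry_out:
  translation:
    - [0, 0, 0.001]
    - [0, 0, 0]
    - [0, 0, 0]
    - [0, 0, 0]
    - [0, 0, 0]
    - [0, 0, -0.01]
    - [0, 0, -0.03]
    - [0, 0, -0.03]
    - [0, 0, -0.03]
    - [0, 0, -0.01]
  turn:
    - [0, 0, 0]
    - [0, 0, 0]
    - [0, 0, 0]
    - [0, 0, 0]
    - [0, 0, 0]
    - [0, 0, 0]
    - [0, 0, 0]
    - [0, 0, 0]
    - [0, 0, 0]
    - [0, 0, 0]
  gripper: [1, 1, 0.1, 0.1, 0.1, 0.1, 0.1, 0.1, 0.1, 0.1]

```text
time: 14.65
tool_pos: [0.5762, 0.0802, 0.1847]
tool_rot: [-3.14, -0.006, -0.193]
contact_force: [0.8, -0.3, -0.0]
opening: 0.0415
```

carry_out:
  translation:
    - [0.0034, -0.0376, 0]
    - [0.0034, -0.0376, 0]
    - [0.0034, -0.0376, 0]
    - [0.0034, -0.0376, 0]
    - [0, 0, 0]
    - [0, 0, 0]
  turn:
    - [0, 0, 0]
    - [0, 0, 0]
    - [0, 0, 0]
    - [0, 0, 0]
    - [0, 0, 0]
    - [0, 0, 0]
  gripper: [-0.3, -0.3, -0.3, -0.3, -0.3, -0.3]

```text
time: 15.25
tool_pos: [0.6163, 0.2257, 0.1797]
tool_rot: [3.141, 0.001, -0.191]
contact_force: [0.1, -0.5, -1.2]
opening: 0.0596
```

```bash
python3 - <<'E'
from h import *
S=read_camera("side");T=read_camera("top")
f=lambda i,w:cv2.resize(i,(w,int(w*i.shape[0]/i.shape[1])),interpolation=cv2.INTER_CUBIC)
A=f(S["img"][120:230,190:300],395);B=f(T["img"][150:230,175:275],395)
C=f(S["img"][155:205,222:262],320)[:,:,:];o=np.zeros((600,800,3),np.uint8);o[:A.shape[0],:395]=A;o[:B.shape[0],400:795]=B[:395]
D=f(T["img"][180:210,205:255],395);o[320:320+D.shape[0],400:795]=D
cv2.imwrite("pics/f.png",o[:,:,::-1]);print(robot.observe()["time"],robot.observe()["contact_force"])
c=np.array([.575,.080,.096]);
print(proj(S,c),proj(T,c))
for n,p in(("S",S),("T",T)):
  for r in nets.tip_of(p,"level")[:2]: print(n,r["score"],r["pixel"],at(p,r["pixel"],.056))
E
```

```text
15.35 [-0.38378237 -0.54542909  0.60956014]
[242.09494079 171.58786133] [228.62791192 196.21560802]
S 0.69 [244.1, 179.9] [0.58088193 0.08016432 0.056     ]
T 0.73 [230.9, 194.0] [0.58806791 0.07377216 0.056     ]
T 0.65 [378.7, 235.3] [ 0.41313946 -0.49440505  0.056     ]
```

View pics/f.png

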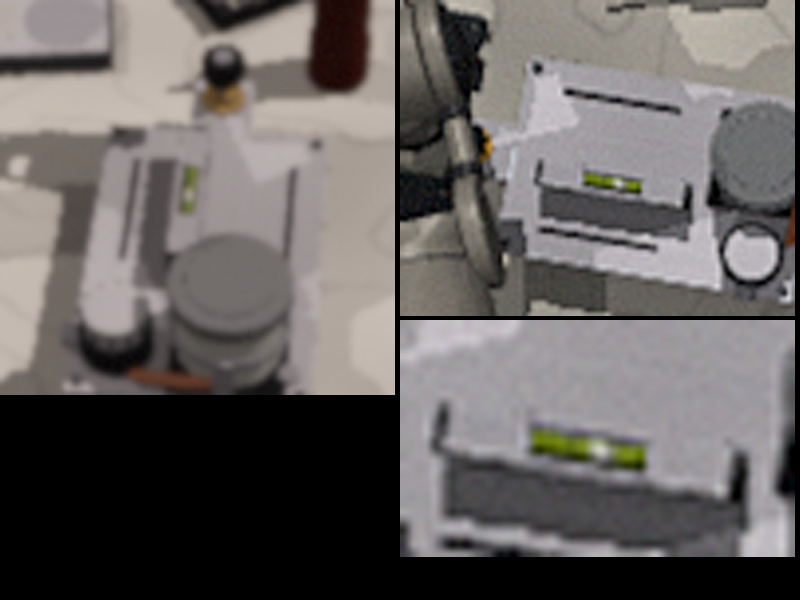

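The level lies lengthwise on the deck (ends at (438,425) and (738,470) in the bottom-right crop). The bubble at (600,448) is off the vial centre (588) towards the tank. Next I measure it numerically.

```bash
cat >> h.py <<'E'
def bubble(cam,n=4):
    u=np.array([.191,.9816,0]);v=np.array([.9816,-.191,0]);c=np.array([.575,.080,.096])
    t=np.arange(-.045,.0451,.0005);w=np.arange(-.02,.0201,.001);P=0
    for i in range(n):
        p=read_camera(cam);uv=np.array([[proj(p,c+a*u+b*v) for a in t] for b in w],np.float32)
        P=P+cv2.remap(p["img"].astype(np.float32),uv[:,:,0],uv[:,:,1],cv2.INTER_CUBIC)/n
    Y=P[:,:,1]-P[:,:,2]; k=int(np.argmax(np.clip(Y,0,None).sum(1))); s=slice(max(k-2,0),k+3)
    y=Y[s].mean(0);B=P[s,:,2].mean(0); h=y.max()/2; i=np.nonzero(y>h)[0]
    e0=t[i[0]]-.0005*(y[i[0]]-h)/(y[i[0]]-y[i[0]-1]) if i[0] else t[0]
    e1=t[i[-1]]+.0005*(y[i[-1]]-h)/(y[i[-1]]-y[i[-1]+1]) if i[-1]+1<len(y) else t[-1]
    m=(t>e0+.006)&(t<e1-.006); b=B[m];tt=t[m]; q=np.clip(b-(b.min()+b.max())/2,0,None)
    bc=(q*tt).sum()/q.sum(); 
    # dip of yellowness
    q2=np.clip((y[m].min()+y.max())/2-y[m],0,None); b2=(q2*tt).sum()/q2.sum()
    print(cam,"row",w[k],"ends",np.round([e0,e1],4),"mid",round((e0+e1)/2,4),"bubble",round(bc,4),round(b2,4),"-> off mm (+=foot)",round(1e3*(bc-(e0+e1)/2),1),round(1e3*(b2-(e0+e1)/2),1))
    return t,y,B
E
python3 - <<'E'
from h import *
for c in("top","side"):
    t,y,B=bubble(c); print(np.round(y[::6]).astype(int).tolist(),np.round(B[::6]).astype(int).tolist())
print(robot.observe()["time"])
E
```

```text
top row 0.002000000000000019 ends [-0.0263  0.0285] mid 0.0011 bubble -0.0047 -0.0058 -> off mm (+=foot) -5.8 -6.9
[-5, -4, -3, -2, -9, -17, 34, 106, 100, 107, 93, 52, 15, 14, 19, 43, 86, 93, 83, 86, 103, 108, 104, 107, 86, 20, -8, -11, -5, -4, -4] [157, 156, 155, 158, 167, 176, 97, -1, 29, 28, 34, 72, 129, 170, 171, 120, 49, 33, 30, 28, 21, 14, 16, 12, 32, 107, 171, 178, 157, 157, 156]
side row 0.0010000000000000182 ends [-0.0285  0.0229] mid -0.0028 bubble -0.0094 -0.0099 -> off mm (+=foot) -6.5 -7.1
[-1, -1, -1, 0, 7, 19, 37, 51, 49, 35, 22, 14, 15, 19, 28, 39, 48, 50, 53, 55, 55, 52, 38, 20, 8, 1, -1, -1, -1, -1, -1] [148, 148, 148, 143, 126, 100, 75, 59, 64, 84, 110, 129, 134, 125, 105, 80, 62, 56, 53, 53, 54, 57, 75, 104, 128, 144, 149, 149, 149, 149, 148]
15.85
```

carry_out:
  translation:
    - [0, 0, 0.03]
    - [0, 0, 0.03]
    - [0, 0, 0.02]
    - [0, 0, 0.012]
    - [0, 0, 0.012]
    - [0, 0, 0]
    - [0, 0, 0]
    - [0, 0, 0]
    - [0, 0, 0]
    - [0, 0, 0]
  turn:
    - [0, 0, 0]
    - [0, 0, 0]
    - [0, 0, 0]
    - [0, 0, 0]
    - [0, 0, 0]
    - [0, 0, 0]
    - [0, 0, 0]
    - [0, 0, 0]
    - [0, 0, 0]
    - [0, 0, 0]
  gripper: [-0.3, -0.3, -0.3, -0.3, -0.3, -0.3, 1, 1, 1, 1]
  squeeze: 25

```text
time: 16.85
tool_pos: [0.6209, 0.2247, 0.078]
tool_rot: [-3.139, -0.009, -0.194]
contact_force: [13.4, -2.2, -5.4]
opening: 0.0367
```

carry_out:
  translation:
    - [0, 0, 0]
    - [0, 0, 0]
    - [0.005, 0, 0]
    - [0, 0, 0]
    - [0, 0, 0]
    - [0, 0, 0]
    - [0, 0, 0]
  turn:
    - [0, 0, 0]
    - [0, 0, 0]
    - [0, 0, 0]
    - [0, 0, 0]
    - [0, 0, 0]
    - [0, 0, 0]
    - [0, 0, 0]
  gripper: [-0.3, -0.3, -0.3, 1, 1, 1, 1]

```text
time: 17.55
tool_pos: [0.6208, 0.2244, 0.0766]
tool_rot: [3.141, 0.002, -0.193]
contact_force: [-4.1, 0.7, 1.6]
opening: 0.0366
```

```bash
python3 - <<'E'
from h import *
S=read_camera("side");T=read_camera("top")
print(np.round(at(S,(253.1,135),.107),3),np.round(at(T,(191,185.5),.107),3),np.round(at(T,(192.3,185.3),.107),3))
f=lambda i,w:cv2.resize(i,(w,int(w*i.shape[0]/i.shape[1])),interpolation=cv2.INTER_CUBIC)
A=f(S["img"][95:175,205:305],395);B=f(T["img"][150:230,165:265],395)
cv2.imwrite("pics/g.png",np.hstack([A,B])[:,:,::-1]);s=robot.observe();print(s["time"],s["contact_force"],s["torque"])
E
```

```text
[0.625 0.225 0.107] [0.619 0.223 0.107] [0.619 0.218 0.107]
17.65 [-3.83262028  1.38722422  2.42627642] [-0.02021986  0.82581692 -0.04650543]
```

View pics/g.png

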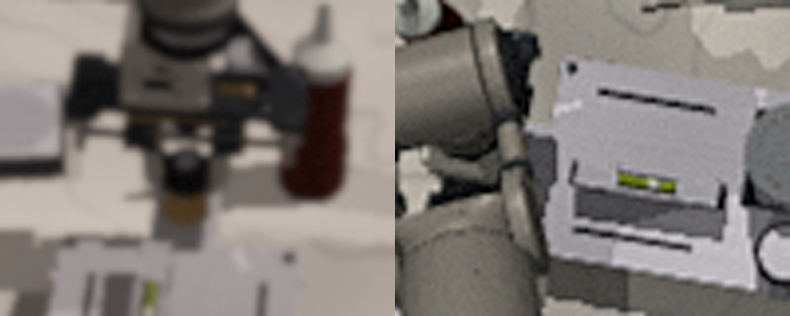

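The side crop shows the fingers on the knob at (185,180), with the body clear of the squeeze bottle (320,130). I turn a little first and check the forces.

carry_out:
  translation:
    - [0, 0, 0]
    - [0, 0, 0]
    - [0, 0, 0]
    - [0, 0, 0]
    - [0, 0, 0]
  turn:
    - [0, 0, 0.1]
    - [0, 0, 0.1]
    - [0, 0, 0.1]
    - [0, 0, 0.1]
    - [0, 0, 0]
  gripper: [1, 1, 1, 1, 1]

```text
time: 18.15
tool_pos: [0.6224, 0.2237, 0.0767]
tool_rot: [-3.141, -0.001, -0.594]
contact_force: [1.5, -2.0, -1.8]
opening: 0.0366
```

Forces are low, so I continue turning.

carry_out:
  translation:
    - [0, 0, 0]
    - [0, 0, 0]
    - [0, 0, 0]
    - [0, 0, 0]
    - [0, 0, 0]
    - [0, 0, 0]
    - [0, 0, 0]
    - [0, 0, 0]
    - [0, 0, 0]
  turn:
    - [0, 0, 0.14]
    - [0, 0, 0.14]
    - [0, 0, 0.14]
    - [0, 0, 0.14]
    - [0, 0, 0.14]
    - [0, 0, 0.14]
    - [0, 0, 0.14]
    - [0, 0, 0.14]
    - [0, 0, 0]
  gripper: [1, 1, 1, 1, 1, 1, 1, 1, 1]

```text
time: 19.05
tool_pos: [0.6241, 0.2198, 0.0767]
tool_rot: [-3.137, -0.005, -1.716]
contact_force: [6.7, -14.9, -2.9]
opening: 0.0363
```

```bash
python3 - <<'E'
from h import *
s=robot.observe();print(s["time"],np.round(s["contact_force"],1),np.round(s["torque"],2))
for c in("top","side","top","side"): bubble(c,3)
print(robot.observe()["time"])
E
```

```text
19.05 [  6.7 -14.9  -2.9] [-2.06 -0.93 -0.09]
top row 0.002000000000000019 ends [-0.0267  0.0284] mid 0.0008 bubble 0.0002 -0.0011 -> off mm (+=foot) -0.6 -1.9
side row 0.0010000000000000182 ends [-0.0291  0.0238] mid -0.0027 bubble -0.0034 -0.0044 -> off mm (+=foot) -0.7 -1.7
top row 0.002000000000000019 ends [-0.0268  0.0284] mid 0.0008 bubble 0.0003 -0.0011 -> off mm (+=foot) -0.5 -1.9
side row 0.0010000000000000182 ends [-0.0292  0.0239] mid -0.0026 bubble -0.0034 -0.0044 -> off mm (+=foot) -0.7 -1.8
19.65
```

carry_out:
  translation:
    - [0, 0, 0]
    - [0, 0, 0]
    - [0, 0, 0]
    - [0, 0, 0]
    - [0, 0, 0]
    - [0, 0, 0]
    - [0, 0, -0.03]
    - [0, 0, -0.03]
    - [0, 0, -0.04]
    - [0, 0, 0]
  turn:
    - [0, 0, 0.1]
    - [0, 0, 0.1]
    - [0, 0, 0.1]
    - [0, 0, 0]
    - [0, 0, 0]
    - [0, 0, 0]
    - [0, 0, 0]
    - [0, 0, 0]
    - [0, 0, 0]
    - [0, 0, 0]
  gripper: [1, 1, 1, 1, -0.3, -0.3, -0.3, -0.3, -0.3, -0.3]

```text
time: 20.65
tool_pos: [0.6246, 0.2256, 0.1835]
tool_rot: [-3.133, 0.008, -2.011]
contact_force: [1.1, 0.2, -0.0]
opening: 0.0598
```

carry_out:
  translation:
    - [0, 0, -0.03]
    - [0, 0, 0]
    - [0, 0, 0]
    - [0, 0, 0]
    - [0, 0, 0]
  turn:
    - [0, 0, 0]
    - [0, 0, -0.14]
    - [0, 0, -0.14]
    - [0, 0, -0.14]
    - [0, 0, -0.14]
  gripper: [1, 1, 1, 1, 1]

```text
time: 21.15
tool_pos: [0.6215, 0.2248, 0.2063]
tool_rot: [3.141, 0.0, -1.445]
contact_force: [-0.5, 0.5, -0.6]
opening: 0.0242
```

```bash
python3 - <<'E'
from h import *
s=robot.observe();print(s["time"],np.round(s["tool_pos"],4),np.round(s["tool_rot"],3))
for c in("top","side","top","side"): bubble(c,3)
T=read_camera("top");S=read_camera("side")
for p in(S,T):
    for k in("squeeze","lid_high","deck_mid","level"):
        for r in nets.tip_of(p,k)[:1]: print(k,r["score"],r["pixel"],np.round(at(p,r["pixel"],{"squeeze":0,"lid_high":.15}.get(k,.056)),3))
f=lambda i,w:cv2.resize(i,(w,int(w*i.shape[0]/i.shape[1])),interpolation=cv2.INTER_CUBIC)
A=f(S["img"][100:230,185:305],395);B=f(T["img"][180:210,205:255],395);o=np.zeros((430,795,3),np.uint8);o[:A.shape[0],:395]=A;o[:B.shape[0],400:]=B
cv2.imwrite("pics/i.png",o[:,:,::-1])
E
```

```text
21.15 [0.6215 0.2248 0.2063] [ 3.141  0.    -1.445]
top row 0.002000000000000019 ends [-0.0267  0.0285] mid 0.0009 bubble 0.0022 0.0016 -> off mm (+=foot) 1.4 0.7
side row 0.0010000000000000182 ends [-0.029   0.0242] mid -0.0024 bubble -0.002 -0.0022 -> off mm (+=foot) 0.4 0.2
top row 0.002000000000000019 ends [-0.0268  0.0285] mid 0.0009 bubble 0.0023 0.0016 -> off mm (+=foot) 1.4 0.7
side row 0.0010000000000000182 ends [-0.0291  0.0243] mid -0.0024 bubble -0.002 -0.0023 -> off mm (+=foot) 0.4 0.1
squeeze 0.84 [285.1, 136.4] [0.751 0.316 0.   ]
lid_high 0.78 [245.9, 199.8] [ 0.571 -0.074  0.15 ]
deck_mid 0.56 [246.5, 178.4] [0.589 0.086 0.056]
level 0.71 [242.2, 179.0] [0.575 0.085 0.056]
squeeze 0.37 [170.8, 160.8] [0.738 0.322 0.   ]
lid_high 0.76 [269.6, 195.4] [ 0.568 -0.076  0.15 ]
deck_mid 0.67 [229.8, 195.9] [0.581 0.078 0.056]
level 0.9 [379.2, 236.5] [ 0.408 -0.496  0.056]
```

View pics/i.png

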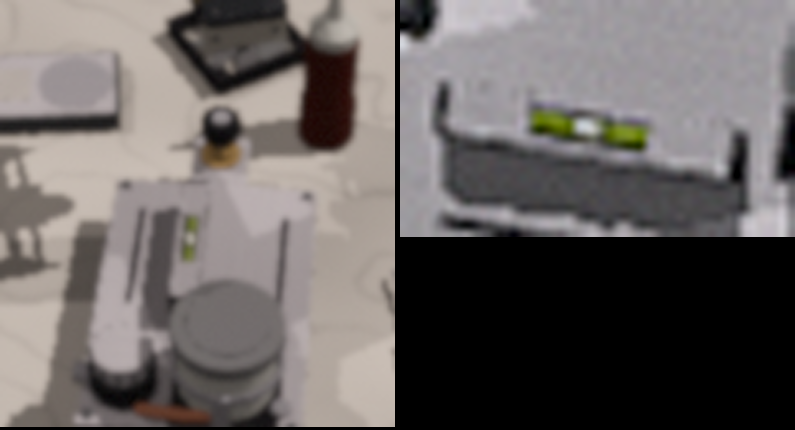

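The bubble now sits at mid-vial (587,127 in the crop, with the vial spanning 530–648). The lid is flat. The squeeze bottle's base is still at side px ~(284,145), so it hasn't moved. Next I go to the foot end of the level and press.

carry_out:
  translation:
    - [0.0298, 0.0159, 0]
    - [0.0298, 0.0159, 0]
    - [0.0298, 0.0159, 0]
    - [0, 0, 0.01]
    - [0, 0, 0.01]
    - [0, 0, 0.01]
    - [0, 0, 0.01]
    - [0, 0, 0.01]
    - [0, 0, 0.01]
    - [0, 0, 0.01]
  turn:
    - [0, 0, 0]
    - [0, 0, 0]
    - [0, 0, 0]
    - [0, 0, -0.139]
    - [0, 0, -0.139]
    - [0, 0, -0.139]
    - [0, 0, -0.139]
    - [0, 0, -0.139]
    - [0, 0, -0.139]
    - [0, 0, -0.139]
  gripper: [1, 1, 1, 1, 1, 1, 1, 1, 1, 1]

```text
time: 23.25
tool_pos: [0.585, 0.1298, 0.1364]
tool_rot: [-3.141, -0.0, -0.475]
contact_force: [-0.3, 0.5, 0.8]
opening: 0.0004
```

carry_out:
  translation:
    - [0, 0, 0.01]
    - [0, 0, 0.01]
    - [0, 0, 0.01]
    - [0, 0, 0.003]
    - [0, 0, 0.002]
    - [0, 0, 0]
  turn:
    - [0, 0, -0.139]
    - [0, 0, -0.139]
    - [0, 0, 0]
    - [0, 0, 0]
    - [0, 0, 0]
    - [0, 0, 0]
  gripper: [1, 1, 1, 1, 1, 1]

```text
time: 23.85
tool_pos: [0.585, 0.1298, 0.1018]
tool_rot: [-3.141, -0.0, -0.204]
contact_force: [-0.6, 0.0, -0.4]
opening: 0.0004
```

carry_out:
  translation:
    - [0, 0, 0.002]
    - [0, 0, 0.001]
    - [0, 0, 0.001]
    - [0, 0, 0.001]
    - [0, 0, 0.0005]
    - [0, 0, 0]
    - [0, 0, 0]
  turn:
    - [0, 0, 0]
    - [0, 0, 0]
    - [0, 0, 0]
    - [0, 0, 0]
    - [0, 0, 0]
    - [0, 0, 0]
    - [0, 0, 0]
  gripper: [1, 1, 1, 1, 1, 1, 1]

```text
time: 24.55
tool_pos: [0.5849, 0.1298, 0.0963]
tool_rot: [-3.142, -0.0, -0.202]
contact_force: [0.0, 0.4, 0.7]
opening: 0.0006
```

carry_out:
  translation:
    - [0, 0, 0.0005]
    - [0, 0, 0.0005]
    - [0, 0, 0.0005]
    - [0, 0, 0]
    - [0, 0, 0]
  turn:
    - [0, 0, 0]
    - [0, 0, 0]
    - [0, 0, 0]
    - [0, 0, 0]
    - [0, 0, 0]
  gripper: [1, 1, 1, 1, 1]

```text
time: 25.05
tool_pos: [0.5852, 0.1298, 0.0962]
tool_rot: [-3.141, -0.001, -0.202]
contact_force: [-3.1, -0.4, 9.3]
opening: 0.0006
```

carry_out:
  translation:
    - [0, 0, 0.0002]
    - [0, 0, 0]
    - [0, 0, 0]
    - [0, 0, 0]
    - [0, 0, 0]
    - [0, 0, 0]
    - [0, 0, 0]
    - [0, 0, 0]
  turn:
    - [0, 0, 0]
    - [0, 0, 0]
    - [0, 0, 0]
    - [0, 0, 0]
    - [0, 0, 0]
    - [0, 0, 0]
    - [0, 0, 0]
    - [0, 0, 0]
  gripper: [1, 1, 1, 1, 1, 1, 1, 1]

```text
time: 25.85
tool_pos: [0.5853, 0.1298, 0.0962]
tool_rot: [-3.141, -0.002, -0.202]
contact_force: [-2.6, -1.5, 10.9]
opening: 0.0005
```

```bash
python3 - <<'E'
from h import *
for c in("side","top","side"):
    try: bubble(c,3)
    except Exception as e: print(c,e)
S=read_camera("side");T=read_camera("top");s=robot.observe();print(s["time"],s["contact_force"])
f=lambda i,w:cv2.resize(i,(w,int(w*i.shape[0]/i.shape[1])),interpolation=cv2.INTER_CUBIC)
A=f(S["img"][100:230,185:305],395);B=f(T["img"][120:250,145:300],395);o=np.zeros((430,795,3),np.uint8);o[:A.shape[0],:395]=A;o[:B.shape[0],400:]=B
cv2.imwrite("pics/j.png",o[:,:,::-1])
E
```

```text
side row 0.0010000000000000182 ends [-0.0291 -0.0108] mid -0.0199 bubble -0.0227 -0.02 -> off mm (+=foot) -2.8 -0.1
top row 0.002000000000000019 ends [-0.0268 -0.0077] mid -0.0173 bubble -0.0187 -0.0177 -> off mm (+=foot) -1.4 -0.5
side row 0.0010000000000000182 ends [-0.0291 -0.0109] mid -0.02 bubble -0.0227 -0.0194 -> off mm (+=foot) -2.8 0.6
26.4 [-3.53442937 -1.02546651 10.84084811]
```

View pics/j.png

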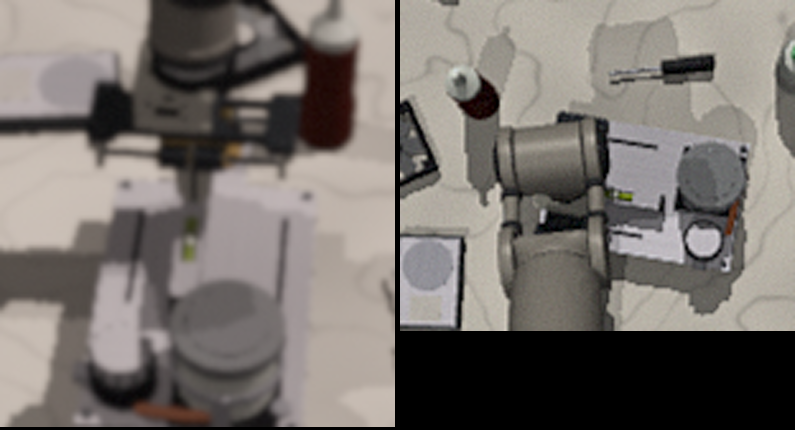

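The vial's foot half is now in the gripper's shadow, which upsets the thresholding. I'll use a shade-independent chroma profile instead.

```bash
python3 - <<'E'
from h import *
u=np.array([.191,.9816,0]);v=np.array([.9816,-.191,0]);c=np.array([.575,.080,.096])
t=np.arange(-.045,.0451,.001);w=np.arange(-.001,.0041,.001)
for cam in("side","top"):
    P=0
    for i in range(3):
        p=read_camera(cam);uv=np.array([[proj(p,c+a*u+b*v) for a in t] for b in w],np.float32)
        P=P+cv2.remap(p["img"].astype(np.float32),uv[:,:,0],uv[:,:,1],cv2.INTER_CUBIC)/3
    m=P.mean(0);q=(m[:,1]-m[:,2])/m.sum(1)
    for a in range(12,77,2): print(int(round(t[a]*1e3)),round(q[a],2),m[a].astype(int).tolist(),end=" | ")
    print(cam)
print(robot.observe()["time"])
E
```

```text
-33 0.02 [147, 140, 131] | -31 0.04 [139, 134, 118] | -29 0.08 [128, 126, 98] | -27 0.12 [120, 121, 83] | -25 0.16 [113, 116, 68] | -23 0.18 [110, 114, 62] | -21 0.2 [107, 112, 57] | -19 0.2 [107, 111, 57] | -17 0.18 [106, 110, 59] | -15 0.17 [105, 109, 62] | -13 0.13 [110, 112, 74] | -11 0.09 [118, 117, 89] | -9 0.05 [128, 125, 106] | -7 0.04 [136, 132, 117] | -5 0.03 [136, 132, 121] | -3 0.03 [130, 125, 116] | -1 0.03 [115, 111, 102] | 1 0.03 [99, 96, 86] | 3 0.05 [81, 78, 67] | 5 0.07 [68, 66, 53] | 7 0.1 [58, 57, 41] | 9 0.14 [54, 54, 34] | 11 0.16 [53, 54, 31] | 13 0.18 [53, 55, 30] | 15 0.18 [55, 56, 31] | 17 0.18 [54, 56, 31] | 19 0.16 [55, 57, 33] | 21 0.13 [59, 59, 39] | 23 0.09 [63, 62, 46] | 25 0.06 [69, 67, 56] | 27 0.03 [74, 70, 64] | 29 0.01 [78, 74, 71] | 31 0.01 [80, 75, 73] | side
-33 -0.02 [161, 156, 164] | -31 -0.01 [159, 155, 162] | -29 0.01 [147, 148, 144] | -27 0.16 [118, 127, 76] | -25 0.45 [95, 112, 13] | -23 0.54 [94, 112, 0] | -21 0.39 [106, 121, 23] | -19 0.36 [111, 125, 30] | -17 0.36 [113, 127, 31] | -15 0.36 [113, 129, 30] | -13 0.38 [108, 124, 26] | -11 0.44 [92, 108, 13] | -9 0.41 [79, 93, 15] | -7 0.19 [86, 94, 50] | -5 0.05 [109, 112, 96] | -3 0.02 [141, 143, 133] | -1 0.02 [149, 150, 140] | 1 0.02 [111, 112, 106] | 3 0.02 [71, 71, 67] | 5 0.03 [66, 67, 61] | 7 0.09 [56, 61, 46] | 9 0.31 [32, 39, 13] | 11 0.63 [22, 28, -2] | 13 0.38 [29, 34, 7] | 15 0.15 [46, 48, 30] | 17 0.06 [63, 63, 52] | 19 0.03 [86, 83, 76] | 21 0.03 [103, 98, 89] | 23 0.03 [119, 113, 104] | 25 0.02 [126, 121, 112] | 27 0.02 [132, 128, 119] | 29 0.03 [136, 131, 121] | 31 0.03 [136, 131, 119] | top
26.7
```

Chroma edges put the bubble at +0.5 mm (side) and −0.3 mm (top) with the push on at about 11 N. I hand in.

```bash
python3 -c "
from h import *
s=robot.observe();print(s['time'],s['contact_force']);print(robot.hand_in());print(robot.observe()['contact_force'])"
```

```text
26.7 [-3.72710802 -1.2102412  10.82980926]
the job is handed in; nothing more can be done
None
the job is handed in; nothing more can be done
```

The job is handed in at 26.7 s of the 67 s allowed. No verdict came back.

- **Lid:** I pressed it down on its proud side until it met a hard stop at 26 N, with its top at z about 0.149 m. It looks flat in the later pictures, but I did not measure the lid angle directly.
- **Level:** I placed the aluminium level (not the green look-alike) lengthwise on the clear part of the deck.
- **Knob:** I turned the knob about 1.8 rad clockwise in one turning grasp. My first grip was about 5 mm off centre, so I re-gripped before turning.
- **Final state:** The fingers press the foot end of the level with about 11 N.
    - **Bubble:** The last checks while pressing put it at +0.5 mm (side camera) and −0.3 mm (top camera), against a limit of 2 mm. Just before pressing, the two cameras had ranged from +0.1 to +1.4 mm. My usual threshold measurement failed while pressing because of the gripper's shadow, so I used a colour-based one instead.
- **Bystanders:** After the turn the squeeze bottle showed up to 33 mm off in the network's estimate. In the pictures its base had not moved, so I take it as unmoved. I did not re-measure the other things on the table.

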